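# Hang the spice-tin carrier on the rail and load it

## Task

Hook the white tin carrier onto the upper rail over the blue section, then slide it along, riding on the rail, until it is centred on the red band. Then set the red-lidded spice tin gently into the carrier's round seat, fully down, and leave the carrier hanging there; do not disturb the other tins, the bottle, the salt cellar or the mill.

Things in the scene. Friction and masses are not known exactly. Their poses are not given: they have to be found in the camera images.
- stand: fixed stand with two horizontal steel bars along its y axis, 12 mm thick, between posts at y = -210 and +210 mm (16 mm thick, knobs up to 229 mm high; wooden feet 12 mm high, x = -40 to 90 mm). Lower rest bar: axis at x = -2, z = 125 mm. Origin on the table midway between the posts; z up; the hung carrier's seat is on the -x side (towards the robot)
- rail_mid (a point): middle of the upper rail, on its axis, at x = 0, y = 0, z = 210 mm of the stand; the rail is 12 mm thick and runs along y, axes as the stand's
- blue_section: blue painted length of the upper rail, 70 mm long, near the stand's -y end, no thickness to speak of; origin at its middle on the rail axis, y along the rail, axes parallel to the stand's
- red_band: red painted band on the upper rail, 20 mm wide, in the stand's +y half, no thickness to speak of; origin at its middle on the rail axis, y along the rail, axes parallel to the stand's
- carrier: loose white metal tin carrier, about 240 g, 162 mm tall, 80 mm wide (y), x = -40 to 97 mm, standing upright at the start. Origin on its underside below the centre of its round cup; z up. Upright back plate at x = 65 to 69 mm; a top plate (z = 110 to 116, x = 65 to 91 mm) joins two hooks and carries the wooden grip. Hung, its back plate leans on the lower bar, tilted about 3 degrees
- carrier_grip (a point): point to grip: in the wooden grip block of the carrier, which is 22 mm (x) by 30 mm (y), from z = 116 to 162 mm; the point is at x = 80, y = 0, z = 140 mm in the carrier's frame, axes as the carrier's
- carrier_hook (a point): point midway between the hooks where the rail axis lies when hung: x = 80, y = 0, z = 104 mm of the carrier, axes as the carrier's. Hooks at y = -33 and 33 mm, 14 mm wide, open downwards: rail space from x = 69 (front legs) to 87 mm at the top (z = 110 mm), widening to 95 mm at the mouth; back legs end at z = 85 mm
- carrier_seat (a point): centre of the floor of the carrier's round seat: x = 0, y = 0, z = 5 mm of the carrier, axes as the carrier's; the tin's underside rests here. The cup is 60 mm inside diameter up to z = 18 mm and flares to about 72 mm at its rim, z = 27 mm
- tin_red: closed round steel spice tin with a red lid, 55 mm diameter, 72 mm tall, about 160 g, standing upright on the table at the start; origin at the centre of its underside, z up along its axis; this is the tin to load
- tin_yellow: closed round steel spice tin with a yellow lid, 55 mm diameter, 72 mm tall, about 160 g, standing upright on the table at the start; origin at the centre of its underside, z up along its axis; to be left alone
- tin_green: closed round steel spice tin with a green lid, 55 mm diameter, 72 mm tall, about 160 g, standing upright on the table at the start; origin at the centre of its underside, z up along its axis; to be left alone
- tin_white: closed round steel spice tin with a white lid, 55 mm diameter, 72 mm tall, about 160 g, standing upright on the table at the start; origin at the centre of its underside, z up along its axis; to be left alone
- bottle: amber glass bottle with a cork, 68 mm diameter, 197 mm tall, upright; origin at the centre of its underside; to be left alone
- salt_cellar: white ceramic lidded salt cellar, 90 mm diameter, 84 mm tall; origin at the centre of its underside; to be left alone
- mill: dark wooden spice mill, 54 mm diameter, 150 mm tall; origin at the centre of its underside; to be left alone

How it is judged:
By the outcome, as a careful person would: the job done as asked, in the order asked, and still so for the second after the job is handed in, with the robot touching nothing.
It also fails if it takes over 72 s, if anything falls off the work surface, if the arm or the gripper's body presses on something with over 40 N, if the wrist force passes 120 N, or if a joint passes its speed limit or range.

## Robot

A 6-joint arm with a two-finger parallel gripper is mounted at the origin on the work surface. World frame = base frame: x ahead of the robot, y to its left, z up, the work surface at z = 0. Lengths are in m, angles in degrees, forces in N, time in s.
With the tool pointing down it reaches from about 0.4 to 0.825 m from the base axis. Payload 7 kg.
Tool frame: the origin (TCP) lies between the finger pads; the fingertips stand 22 mm ahead of it and the grasp point (between the pads) lies 3 mm ahead of it; z points along the fingers, y is the line along which they close (so a half turn about z gives the same grasp; the last joint's range is limited). The gripper opens to 88 mm and grips with 3 to 60 N. Pads are 19 mm wide; open, the fingers measure 130 mm over their backs; the gripper's body (78 mm by 193 mm) begins 47 mm behind the grasp point.
Start: joints at [91.507, 20.546, 0.682, 0, -70.136, -16.507], TCP at [0.175, 0.652, 0.249] pointing down, gripper open.
Joint ranges: [-176.03, 176.03], [-82.01, 121.73], [-58.28, 71.71], [-173.87, 95.51], [-174.79, -0.11], [-173.66, 173.66]. Speed limits (degrees/s): [136.94, 136.94, 172.46, 180, 180, 180].

## Interface

Orientations are given as [roll, pitch, yaw] about the fixed x, y, z axes, in that order (R = Rz(yaw) Ry(pitch) Rx(roll)).
In Python, from plant import r, vision gives the robot as it stands.
- The arm moves only by the shell command python3 -m pendant 'ROWS' [FORCE]. ROWS is JSON, a list that holds one entry, the list of rows, each a list of 7 numbers: the shift along the tool's x, y, z scaled (see below), then the turn, a rotation vector about the tool's x, y, z scaled (see below), then the opening, from -1 (shut) to 1 (fully open). In form: [[[x, y, z, wx, wy, wz, fingers], ...]]. A call has exactly 8 rows; each row shifts and turns the commanded pose from where the row before left it, along the tool's axes as they then stand; what a row does not reach is not made up. The controller multiplies each number of a shift by 20 mm and each number of a turn by 4 degrees. A row lasts 1/10 s, in which the tool goes at most 50 mm and 8.59 degrees, less where a joint would pass 70% of its speed; a pose out of reach is approached as far as the arm can. A call with a number of a shift or a turn outside -1 to 1 is refused whole. A call with a gripper value outside its range is refused whole. The fingers move at their own pace and stop on an object; FORCE is the grip in N (left out, the last holds). Time passes only in rows, so rows that do not move let the fingers close, or fill a call up. It gives the time, the measured TCP pose, the force, the opening and the grip force at its end, in the units of the state.
- r.get_state(): the state, without advancing time (a new reading comes with each control period).
- vision.capture(name): name is "side" or "top"; returns a dict with "frame" (400x640x3 uint8, blue, green, red), "depth" (400x640 float32, m along the optical axis (not along the pixel's ray), 0 where there is no reading), "camera_matrix" (3x3 intrinsics, pixels), "k1" (the pictures are not rectified: a ray, as slopes to the right and down, at radius r is drawn at 1 + k1 r^2 times it, then the intrinsics apply), "extrinsics" (4x4, takes a point from world to camera coordinates). Camera axes: x right, y up, looking along -z (the intrinsics and any distortion apply to the point x, -y, -z); pixel columns grow to the right and rows downward; lengths in m; the calibration is good to about 2 mm. A picture is of the moment at which its call begins.
- r.close_job(): hands the job in; it is judged then, once.
The state is a dict: "time_s": time; "joints": joint angles; "qd": joint speeds; "joint_torque": joint torques, N m; "tcp_pos": TCP position; "eef_rot": TCP orientation; "contact_force": force on the tool from outside, world axes, zero at the start; "moment": the same for the moment, N m; "gripper_width": finger opening in m; "gripper_force": force on a finger pad.
Only numpy, scipy, OpenCV 4.12 (cv2) and the standard library are available. Lean on these libraries where they do the work, as an engineer would, in place of code of your own. Each camera call takes 0.05 s, during which the arm holds its last target. There are 200 camera calls.

## Working session

There is one attempt and no reset: what is moved stays moved. The work goes in short steps, Python scripts to look and compute and a shell command to move; the robot and the scene stay as the last step left them, time stands still between calls to the robot, and variables do not carry over. Pictures are saved under pics/ and viewed, at most 11 in all, crops included, and the job is handed in when it is done.

```bash
mkdir -p pics; ls; python3 - <<'E'
from plant import r, vision
import cv2,numpy as np
print(r.get_state())
for n in("side","top"):
    c=vision.capture(n); cv2.imwrite(f"pics/{n}0.png",c["frame"]); np.savez(f"{n}0.npz",**c)
    print(n,c["camera_matrix"],c["k1"],c["extrinsics"])
E
```

```text
pics
{'time_s': 0.0, 'joints': array([ 9.15060027e+01,  2.05910608e+01,  6.34216254e-01, -2.11180229e-02,
       -7.01378498e+01, -1.65075125e+01]), 'qd': array([-0.10566578,  0.09532295, -0.04385262,  0.0042798 ,  0.04454423,
       -0.01781781]), 'joint_torque': array([-5.05669523e-04, -5.82726645e+01,  2.93059945e+01,  6.99714527e+00,
        6.96104922e-03, -1.46141033e-04]), 'tcp_pos': array([0.17461325, 0.65154251, 0.24762713]), 'eef_rot': array([ 1.79903567e+02, -7.87519367e-03, -1.50086946e+01]), 'contact_force': array([ 0.07298851, -0.64138967,  0.28308329]), 'moment': array([-0.0222478 , -0.03382266, -0.00312544]), 'gripper_force': 0.0, 'gripper_width': 0.0875973239380273}
side [[441.2202192    0.         317.11693012]
 [  0.         441.2202192  202.7916486 ]
 [  0.           0.           1.        ]] -0.010716327063678017 [[ 8.81534565e-01 -4.72119286e-01 -4.35823884e-04 -5.00894670e-01]
 [ 3.63899406e-01  6.78879208e-01  6.37730541e-01 -3.25168080e-01]
 [-3.00789016e-01 -5.62340111e-01  7.70259415e-01 -1.09616971e+00]
 [ 0.00000000e+00  0.00000000e+00  0.00000000e+00  1.00000000e+00]]
top [[476.78194043   0.         324.68455951]
 [  0.         476.78194043 205.04365128]
 [  0.           0.           1.        ]] -0.08134502878307356 [[-0.01261622 -0.99991245 -0.0039902   0.0428545 ]
 [ 0.98463746 -0.01311832  0.17411773 -0.59569427]
 [-0.17415483 -0.00173219  0.98471676 -1.37276502]
 [ 0.          0.          0.          1.        ]]
```

View pics/side0.png

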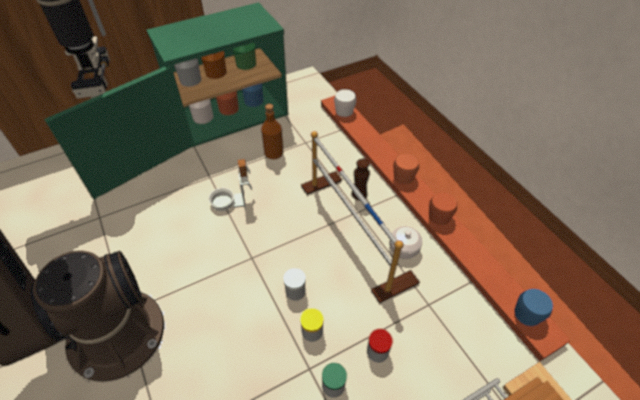

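View pics/top0.png

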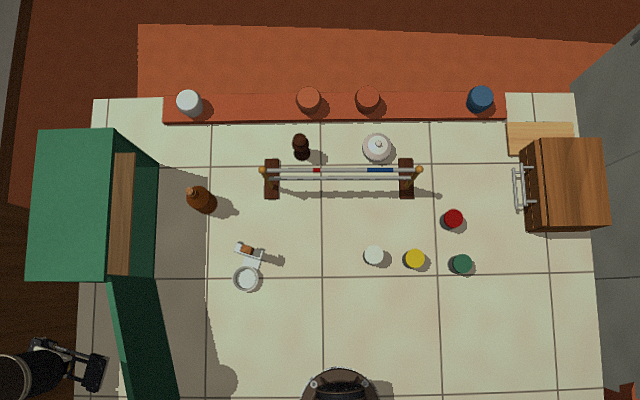

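The side view shows the stand at about (310–420, 130–300), the carrier at (230, 190) and the red tin at (380, 342). In the top view the stand runs along (265–420, 172), with the red band at (317, 170), the blue section at (380, 170), the carrier at (248, 265) and the red tin at (453, 218). I'll enlarge both.

```bash
cat > h.py <<'E'
import numpy as np,cv2
def load(n): return dict(np.load(n))
def ray(c,u,v):
    K=c["camera_matrix"]; p=np.array([[[float(u),float(v)]]])
    x,y=cv2.undistortPoints(p,K,np.array([float(c["k1"]),0,0,0]))[0,0]
    E=c["extrinsics"]; R=E[:3,:3]; 
    return -R.T@E[:3,3], R.T@np.array([x,-y,-1])
def atz(c,u,v,z):
    o,d=ray(c,u,v); return o+d*(z-o[2])/d[2]
def atd(c,u,v):
    o,d=ray(c,u,v); return o+d*c["depth"][int(round(v)),int(round(u))]
def proj(c,P):
    E=c["extrinsics"]; q=E[:3,:3]@np.asarray(P)+E[:3,3]; x,y=q[0]/-q[2],-q[1]/-q[2]
    s=1+float(c["k1"])*(x*x+y*y); K=c["camera_matrix"]
    return K[0,0]*x*s+K[0,2],K[1,1]*y*s+K[1,2]
def crop(c,u0,v0,w,h,s,name):
    im=cv2.resize(c["frame"][v0:v0+h,u0:u0+w],None,fx=s,fy=s,interpolation=cv2.INTER_CUBIC)
    for i in range(0,w,10): cv2.line(im,(i*s,0),(i*s,12 if (u0+i)%50==0 else 5),(255,0,255),1)
    for j in range(0,h,10): cv2.line(im,(0,j*s),(12 if (v0+j)%50==0 else 5,j*s),(255,0,255),1)
    cv2.imwrite(name,im)
E
python3 - <<'E'
from h import *
t=load("top0.npz"); s=load("side0.npz")
crop(t,230,150,200,150,4,"pics/t1.png"); crop(s,200,120,200,150,4,"pics/s1.png")
E
```

```text
(no output)
```

View pics/t1.png

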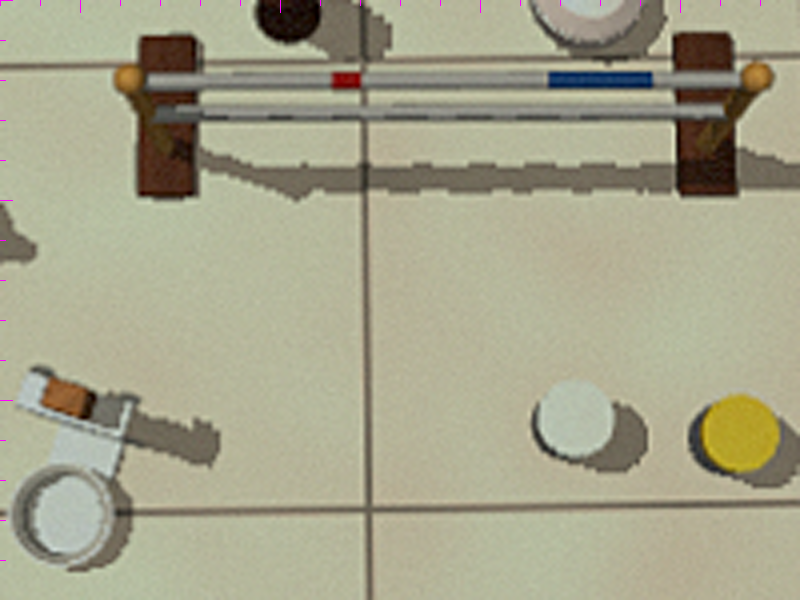

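View pics/s1.png

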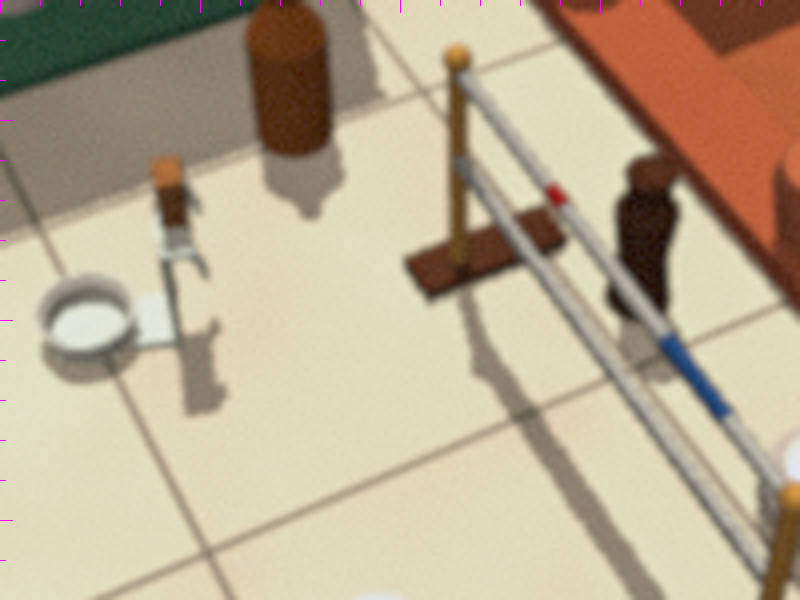

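In the top crop the rail is at row 80, the red band spans columns 332–361, blue 548–653, and the knobs are at (130, 77) and (757, 75). The cup rim centre is (64, 513) and the grip top is about (67, 396). The side crop puts the grip top at about (167, 160). The hook side of the carrier points towards the rail, yawed slightly. Next I'll compute positions.

```bash
python3 - <<'E'
from h import *
np.set_printoptions(precision=4,suppress=True)
t=load("top0.npz"); s=load("side0.npz")
T=lambda a,b:(230+(a+.5)/4-.5,150+(b+.5)/4-.5)
S=lambda a,b:(200+(a+.5)/4-.5,120+(b+.5)/4-.5)
for n,p,z in [("railL",(150,80),.21),("redL",(332,80),.21),("redR",(361,80),.21),("bluL",(548,79.5),.21),("bluR",(653,79.5),.21),("railR",(740,79),.21),("knobL",(130,77),.222),("knobR",(757,75),.222),("lowL",(200,113),.125),("lowR",(700,112),.125),("rim",(64,513),.027),("floor",(66,515),.005),("grip",(66,396),.16),("white",(577,420),.072),("yel",(740,433),.072)]:
    print(n,atz(t,*T(*p),z))
for n,p,z in [("red",(556,196),.21),("bluA",(668,343),.21),("bluB",(725,412),.21),("rim",(88,303),.027),("knob",(456,56),.222)]:
    print("S",n,atz(s,*S(*p),z))
# clouds
def cloud(c):
    d=c["depth"]; v,u=np.nonzero(d>0); K=c["camera_matrix"]
    p=cv2.undistortPoints(np.stack([u,v],1).astype(float)[:,None],K,np.array([float(c["k1"]),0,0,0]))[:,0]
    q=np.c_[p[:,0],-p[:,1],-np.ones(len(p))]*d[v,u][:,None]; E=c["extrinsics"]
    return (q-E[:3,3])@E[:3,:3], c["frame"][v,u]
for nm,c in(("top",t),("side",s)):
    P,C=cloud(c)
    m=(abs(P[:,0]-.45)<.12)&(abs(P[:,1]-.19)<.08)
    for lo,hi in((.02,.04),(.095,.125),(.15,.17)):
        k=m&(P[:,2]>lo)&(P[:,2]<hi); 
        if k.sum()>4:
            Q=P[k]; print(nm,lo,hi,k.sum(),Q.mean(0),Q.min(0),Q.max(0),"rect",cv2.minAreaRect((Q[:,:2]*1000).astype(np.float32)))
    hsv=cv2.cvtColor(C[None],cv2.COLOR_BGR2HSV)[0].astype(int)
    for cn,k in(("red",((hsv[:,0]<6)|(hsv[:,0]>174))&(hsv[:,1]>150)&(P[:,0]<.6)),):
        Q=P[k&(P[:,2]>.06)&(P[:,2]<.09)&(P[:,1]<-.1)]; print(nm,cn,len(Q),Q.mean(0),cv2.minEnclosingCircle((Q[:,:2]*1000).astype(np.float32)))
    k=(P[:,2]>.2)&(P[:,2]<.225)&(P[:,0]>.55)&(P[:,0]<.7)&(abs(P[:,1]+.02)<.16); Q=P[k]
    print(nm,"rail",len(Q),Q.mean(0),np.polyfit(Q[:,1],Q[:,0],1))
E
```

```text
railL [0.6673 0.1887 0.21  ]
redL [0.6655 0.0661 0.21  ]
redR [0.6652 0.0466 0.21  ]
bluL [ 0.6639 -0.0792  0.21  ]
bluR [ 0.6631 -0.15    0.21  ]
railR [ 0.6627 -0.2088  0.21  ]
knobL [0.6665 0.2006 0.222 ]
knobR [ 0.6623 -0.2181  0.222 ]
lowL [0.6642 0.1632 0.125 ]
lowR [ 0.6602 -0.1953  0.125 ]
rim [0.3837 0.2733 0.027 ]
floor [0.3827 0.2755 0.005 ]
grip [0.4594 0.2505 0.16  ]
white [ 0.4449 -0.1056  0.072 ]
yel [ 0.4337 -0.2237  0.072 ]
S red [0.6643 0.0588 0.21  ]
S bluA [ 0.6624 -0.0827  0.21  ]
S bluB [ 0.6639 -0.1439  0.21  ]
S rim [0.3867 0.2798 0.027 ]
S knob [0.6644 0.2001 0.222 ]
top 0.02 0.04 90 [0.385  0.2511 0.0265] [0.345  0.2191 0.0204] [0.4389 0.2699 0.0348] rect ((394.72735595703125, 255.81744384765625), (42.76824951171875, 102.46141815185547), 71.24066162109375)
top 0.095 0.125 111 [0.4504 0.2303 0.1163] [0.4343 0.2116 0.0983] [0.466  0.2687 0.1229] rect ((456.39129638671875, 239.79998779296875), (53.61642074584961, 30.866193771362305), 73.23660278320312)
top 0.15 0.17 93 [0.4596 0.252  0.1622] [0.4469 0.2365 0.1522] [0.4721 0.2674 0.1694] rect ((459.9564819335937
[... 276 characters left out ...]
77] [0.3464 0.2155 0.0203] [0.4515 0.2693 0.039 ] rect ((396.624267578125, 254.51673889160156), (49.61185836791992, 100.0677490234375), 71.63581085205078)
side 0.095 0.125 116 [0.4501 0.2252 0.1149] [0.4323 0.2055 0.0952] [0.4756 0.2651 0.1243] rect ((454.367431640625, 238.63140869140625), (61.66618347167969, 31.414390563964844), 76.0732650756836)
side 0.15 0.17 85 [0.4579 0.2455 0.1601] [0.445  0.2313 0.1501] [0.4731 0.2676 0.1665] rect ((459.463623046875, 249.18746948242188), (35.30979537963867, 21.655719757080078), 68.13379669189453)
side red 431 [ 0.5458 -0.3472  0.0725] ((547.5339965820312, -346.54266357421875), 27.007137298583984)
side rail 523 [ 0.6617 -0.0353  0.2151] [0.0109 0.662 ]
```

```bash
cat >> h.py <<'E'
def cloud(c):
    d=c["depth"]; v,u=np.nonzero(d>0); K=c["camera_matrix"]
    p=cv2.undistortPoints(np.stack([u,v],1).astype(float)[:,None],K,np.array([float(c["k1"]),0,0,0]))[:,0]
    q=np.c_[p[:,0],-p[:,1],-np.ones(len(p))]*d[v,u][:,None]; E=c["extrinsics"]
    return (q-E[:3,3])@E[:3,:3], c["frame"][v,u]
E
python3 - <<'E'
from h import *
P=np.r_[cloud(load("top0.npz"))[0],cloud(load("side0.npz"))[0]]
print("y:",[f"{y:.2f}" for y in np.arange(.2,.76,.05)])
for x in np.arange(0,.8,.05):
    row=[]
    for y in np.arange(.2,.76,.05):
        q=P[(abs(P[:,0]-x)<.025)&(abs(P[:,1]-y)<.025),2]; row.append(f"{np.percentile(q,98)*1000:4.0f}" if len(q)>3 else " --")
    print(f"{x:.2f}",*row)
E
```

```text
y: ['0.20', '0.25', '0.30', '0.35', '0.40', '0.45', '0.50', '0.55', '0.60', '0.65', '0.70', '0.75']
0.00  --    5    5    5    5    6    6    6    6    5    6    5
0.05    7    7    7    7    7  318  321  --  --    7    8    7
0.10    7    7    6    6    7  302  321  338  338    7    7    8
0.15    6    7    6    6    7    6  322  339  617  530    7    9
0.20    7    7    7    7    7    6  322  338  620  584  393  337
0.25    6    6    7    7    8    7  321  324  --  552  336  336
0.30    7    7    7    7    8    7  303  322  --  --    8    7
0.35    7   29   30    7    7    7    7  324  344  343  344  341
0.40    7   30   30    7    7    7    8  342  343  344  344  344
0.45  119  166  120    6    6    8    8  342  343  343  344  345
0.50    8   97  114    8    8    7    7  343  343  343  344  344
0.55    7    8    7    7    7    8    7  343  343  344  344  344
0.60   11    7    7  116  199  120    8  343  343  344  344  344
0.65  228    7    7  107  164    8    7  343  343  343  344  344
0.70   19    7    7    6    7    8    8  342  343  344  344  344
0.75   17    7    6    7    7    8    7  341  343  344  344  344
```

```bash
cat > plan.py <<'E'
# world path -> tool-axis units. usage: plan(pos,rpy,target pos,target rpy,nrows,fingers)
import numpy as np, json
from scipy.spatial.transform import Rotation as Ro
def plan(p,e,p2,e2,n,f=1):
    R=Ro.from_euler('xyz',e,degrees=True); R2=Ro.from_euler('xyz',e2,degrees=True)
    w=(R.inv()*R2).as_rotvec(degrees=True)/4/n; d=(np.array(p2)-p)/n; rows=[]
    for i in range(n):
        s=R.inv().apply(d)/.02; rows.append([round(float(x),2)+0. for x in [*s,*w,f]]); R=R*Ro.from_rotvec(w*4,degrees=True)
    for i in range(0,n,8): print("[["+",".join(str(x).replace(" ","").replace(".0,",",") for x in rows[i:i+8])+"]]")
    print("max",np.abs(np.array(rows)[:,:6]).max())
E
python3 -m pendant '[[[0,0,-1,0,0,1,1],[0,0,-1,0,0,1,1],[0,0,-1,0,0,1,1],[0,0,-1,0,0,1,1],[0,0,-1,0,0,1,1],[0,0,-1,0,0,1,1],[0,0,-1,0,0,1,1],[0,0,-1,0,0,1,1]]]'
python3 -c "
from plan import *
plan([.175,.652,.409],[180,0,-47],[.4597,.2505,.33],[180,0,-107],24)
from plant import r; print(r.get_state()['joints'])"
```

```text
time_s: 0.9
tcp_pos: [0.1746, 0.6518, 0.4089]
eef_rot: [180.0, -0.0, -47.2]
contact_force: [-0.4, -0.2, -0.9]
gripper_width: 0.0875
gripper_force: 0.0
[[[1.02,0.14,0.16,0,0,0.62,1.0],[1.02,0.09,0.16,0,0,0.62,1.0],[1.02,0.05,0.16,0,0,0.62,1.0],[1.03,0,0.16,0,0,0.62,1.0],[1.02,-0.04,0.16,0,0,0.62,1.0],[1.02,-0.09,0.16,0,0,0.62,1.0],[1.02,-0.13,0.16,0,0,0.62,1.0],[1.01,-0.18,0.16,0,0,0.62,1.0]]]
[[[1,-0.22,0.16,0,0,0.62,1.0],[0.99,-0.26,0.16,0,0,0.62,1.0],[0.98,-0.31,0.16,0,0,0.62,1.0],[0.96,-0.35,0.16,0,0,0.62,1.0],[0.95,-0.39,0.16,0,0,0.62,1.0],[0.93,-0.43,0.16,0,0,0.62,1.0],[0.91,-0.47,0.16,0,0,0.62,1.0],[0.89,-0.51,0.16,0,0,0.62,1.0]]]
[[[0.87,-0.55,0.16,0,0,0.62,1.0],[0.84,-0.59,0.16,0,0,0.62,1.0],[0.82,-0.62,0.16,0,0,0.62,1.0],[0.79,-0.66,0.16,0,0,0.62,1.0],[0.76,-0.69,0.16,0,0,0.62,1.0],[0.73,-0.72,0.16,0,0,0.62,1.0],[0.69,-0.75,0.16,0,0,0.62,1.0],[0.66,-0.78,0.16,0,0,0.62,1.0]]]
max 1.03
[ 9.15080267e+01  1.77795929e+01  1.69524869e+01 -1.57678261e-02
 -8.92206128e+01 -4.86717483e+01]
```

```bash
python3 -m pendant '[[[1,0.14,0,0,0,0.62,1],[1,0.09,0,0,0,0.62,1],[1,0.05,0,0,0,0.62,1],[1,0,0,0,0,0.62,1],[1,-0.04,0,0,0,0.62,1],[1,-0.09,0,0,0,0.62,1],[1,-0.13,0,0,0,0.62,1],[1,-0.18,0,0,0,0.62,1]]]'
python3 -m pendant '[[[1,-0.22,0,0,0,0.62,1],[1,-0.26,0,0,0,0.62,1],[1,-0.31,0,0,0,0.62,1],[0.96,-0.35,0,0,0,0.62,1],[0.95,-0.39,0,0,0,0.62,1],[0.93,-0.43,0,0,0,0.62,1],[0.91,-0.47,0,0,0,0.62,1],[0.89,-0.51,0,0,0,0.62,1]]]'
python3 -m pendant '[[[0.87,-0.55,0.5,0,0,0.62,1],[0.84,-0.59,0.5,0,0,0.62,1],[0.82,-0.62,0.5,0,0,0.62,1],[0.79,-0.66,0.5,0,0,0.62,1],[0.76,-0.69,0.5,0,0,0.62,1],[0.73,-0.72,0.5,0,0,0.62,1],[0.69,-0.75,0.5,0,0,0.62,1],[0.66,-0.78,0.5,0,0,0.62,1]]]'
python3 - <<'E'
from plant import r; from plan import *
s=r.get_state(); print(s['joints']); plan(s['tcp_pos'],[180,0,s['eef_rot'][2]],[.4597,.2505,.143],[180,0,-107],16)
E
```

```text
time_s: 1.7
tcp_pos: [0.269, 0.5194, 0.4086]
eef_rot: [-180.0, 0.0, -67.1]
contact_force: [-0.2, 0.2, 0.5]
gripper_width: 0.0875
gripper_force: 0.0
time_s: 2.5
tcp_pos: [0.3645, 0.3856, 0.4086]
eef_rot: [-180.0, 0.0, -86.9]
contact_force: [0.4, 0.5, 0.2]
gripper_width: 0.0878
gripper_force: 0.0
time_s: 3.3
tcp_pos: [0.46, 0.2522, 0.3282]
eef_rot: [-180.0, 0.0, -106.7]
contact_force: [-0.3, 1.0, 0.1]
gripper_width: 0.0875
gripper_force: 0.0
[ 5.01743372e+01  3.72516786e+00 -1.06208935e+01  2.07076786e-04
 -7.56454213e+01 -6.69022365e+01]
[[[0.01,0,0.58,0,0,0,1.0],[0.01,0,0.58,0,0,0,1.0],[0.01,0,0.58,0,0,0,1.0],[0.01,0,0.58,0,0,0,1.0],[0.01,0,0.58,0,0,0,1.0],[0.01,0,0.58,0,0,0,1.0],[0.01,0,0.58,0,0,0,1.0],[0.01,0,0.58,0,0,0,1.0]]]
[[[0.01,0,0.58,0,0,0,1.0],[0.01,0,0.58,0,0,0,1.0],[0.01,0,0.58,0,0,0,1.0],[0.01,0,0.58,0,0,0,1.0],[0.01,0,0.58,0,0,0,1.0],[0.01,0,0.58,0,0,0,1.0],[0.01,0,0.58,0,0,0,1.0],[0.01,0,0.58,0,0,0,1.0]]]
max 0.58
```

```bash
python3 -m pendant '[[[0.1,0,0.75,0,0,0,1],[0,0,0.75,0,0,0,1],[0,0,0.75,0,0,0,1],[0,0,0.75,0,0,0,1],[0,0,0.75,0,0,0,1],[0,0,0.75,0,0,0,1],[0,0,0.75,0,0,0,1],[0,0,0.75,0,0,0,1]]]'
python3 - <<'E'
from plant import r,vision; from h import *
print(r.get_state()['tcp_pos'])
a=vision.capture("side"); t=vision.capture("top"); np.savez("s2.npz",**a)
p=[cv2.resize(a["frame"][100:250,170:310],None,fx=4,fy=4,interpolation=2)[:,:400],cv2.resize(t["frame"][200:350,200:300],None,fx=4,fy=4,interpolation=2)]
cv2.imwrite("pics/g1.png",np.hstack(p))
E
```

```text
time_s: 4.1
tcp_pos: [0.4591, 0.251, 0.208]
eef_rot: [-180.0, 0.0, -106.6]
contact_force: [0.3, 0.4, -0.7]
gripper_width: 0.0876
gripper_force: 0.0
[0.45906537 0.25097557 0.20804675]
```

View pics/g1.png

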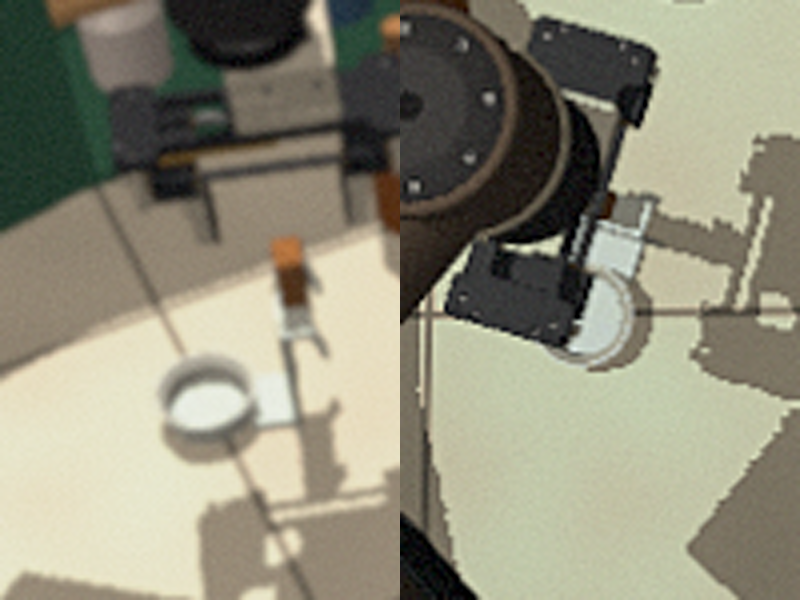

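The side view (left) shows the fingers at about (213, 225) and (348, 205), straddling the grip block at (287, 245). They are aligned, so I'll descend and grip.

```bash
python3 -m pendant '[[[0,0,0.63,0,0,0,1],[0,0,0.63,0,0,0,1],[0,0,0.63,0,0,0,1],[0,0,0.63,0,0,0,1],[0,0,0.63,0,0,0,1],[0,0,0,0,0,0,0],[0,0,0,0,0,0,-1],[0,0,0,0,0,0,-1]]]' 30
python3 -m pendant '[[[0,0,0,0,0,0,-1],[0,0,0,0,0,0,-1],[0,0,0,0,0,0,-1],[0,0,0,0,0,0,-1],[0,0,0,0,0,0,-1],[0,0,0,0,0,0,-1],[0,0,0,0,0,0,-1],[0,0,0,0,0,0,-1]]]' 40
python3 -m pendant '[[[0,0,-0.5,0,0,0,-1],[0,0,-0.9,0,0,0,-1],[0,0,-1,0,0,0,-1],[0,0,-1,0,0,0,-1],[0,0,-1,0,0,0,-1],[0,0,-1,0,0,0,-1],[0,0,-1,0,0,0,-1],[0,0,-1,0,0,0,-1]]]' 40
```

```text
time_s: 5.0
tcp_pos: [0.4592, 0.2521, 0.146]
eef_rot: [-180.0, 0.0, -106.5]
contact_force: [-0.4, -0.3, 0.6]
gripper_width: 0.0691
gripper_force: 0.0
time_s: 5.8
tcp_pos: [0.4588, 0.2517, 0.1456]
eef_rot: [180.0, -0.0, -106.5]
contact_force: [-0.5, -0.8, 1.6]
gripper_width: 0.022
gripper_force: 39.7
time_s: 6.6
tcp_pos: [0.4586, 0.2516, 0.2949]
eef_rot: [180.0, 0.0, -106.5]
contact_force: [-0.0, -0.4, -1.9]
gripper_width: 0.0221
gripper_force: 39.7
```

```bash
python3 - <<'E'
from plan import *
R=Ro.from_euler('y',-3,degrees=True)*Ro.from_euler('xyz',[180,0,-90.6],degrees=True)
e2=R.as_euler('xyz',degrees=True); print(e2)
p=[.4586,.2516,.295]; q=[.630,-.114,.318]
plan(p,[180,0,-106.5],q,e2,24,-1)
E
```

```text
[-1.77000164e+02  3.14010014e-02 -9.05991778e+01]
[[[0.63,-0.56,-0.05,0.03,0,-0.17,-1.0],[0.64,-0.55,-0.05,0.03,0,-0.17,-1.0],[0.64,-0.54,-0.05,0.03,0,-0.17,-1.0],[0.65,-0.54,-0.04,0.03,0,-0.17,-1.0],[0.65,-0.53,-0.04,0.03,0,-0.17,-1.0],[0.66,-0.52,-0.04,0.03,0,-0.17,-1.0],[0.67,-0.51,-0.04,0.03,0,-0.17,-1.0],[0.67,-0.51,-0.04,0.03,0,-0.17,-1.0]]]
[[[0.68,-0.5,-0.04,0.03,0,-0.17,-1.0],[0.68,-0.49,-0.04,0.03,0,-0.17,-1.0],[0.69,-0.48,-0.04,0.03,0,-0.17,-1.0],[0.69,-0.48,-0.04,0.03,0,-0.17,-1.0],[0.7,-0.47,-0.04,0.03,0,-0.17,-1.0],[0.71,-0.46,-0.04,0.03,0,-0.17,-1.0],[0.71,-0.45,-0.04,0.03,0,-0.17,-1.0],[0.72,-0.44,-0.03,0.03,0,-0.17,-1.0]]]
[[[0.72,-0.43,-0.03,0.03,0,-0.17,-1.0],[0.73,-0.43,-0.03,0.03,0,-0.17,-1.0],[0.73,-0.42,-0.03,0.03,0,-0.17,-1.0],[0.74,-0.41,-0.03,0.03,0,-0.17,-1.0],[0.74,-0.4,-0.03,0.03,0,-0.17,-1.0],[0.74,-0.39,-0.03,0.03,0,-0.17,-1.0],[0.75,-0.38,-0.03,0.03,0,-0.17,-1.0],[0.75,-0.38,-0.03,0.03,0,-0.17,-1.0]]]
max 0.75
```

```bash
python3 -m pendant '[[[0.63,-0.56,-0.05,0.03,0,-0.17,-1],[0.64,-0.55,-0.05,0.03,0,-0.17,-1],[0.64,-0.54,-0.05,0.03,0,-0.17,-1],[0.65,-0.54,-0.04,0.03,0,-0.17,-1],[0.65,-0.53,-0.04,0.03,0,-0.17,-1],[0.66,-0.52,-0.04,0.03,0,-0.17,-1],[0.67,-0.51,-0.04,0.03,0,-0.17,-1],[0.67,-0.51,-0.04,0.03,0,-0.17,-1]]]'
python3 -m pendant '[[[0.68,-0.5,-0.04,0.03,0,-0.17,-1],[0.68,-0.49,-0.04,0.03,0,-0.17,-1],[0.69,-0.48,-0.04,0.03,0,-0.17,-1],[0.69,-0.48,-0.04,0.03,0,-0.17,-1],[0.7,-0.47,-0.04,0.03,0,-0.17,-1],[0.71,-0.46,-0.04,0.03,0,-0.17,-1],[0.71,-0.45,-0.04,0.03,0,-0.17,-1],[0.72,-0.44,-0.03,0.03,0,-0.17,-1]]]'
python3 -m pendant '[[[0.72,-0.43,-0.03,0.03,0,-0.17,-1],[0.73,-0.43,-0.03,0.03,0,-0.17,-1],[0.73,-0.42,-0.03,0.03,0,-0.17,-1],[0.74,-0.41,-0.03,0.03,0,-0.17,-1],[0.74,-0.4,-0.03,0.03,0,-0.17,-1],[0.74,-0.39,-0.03,0.03,0,-0.17,-1],[0.75,-0.38,-0.03,0.03,0,-0.17,-1],[0.75,-0.38,-0.03,0.03,0,-0.17,-1]]]'
python3 - <<'E'
from plant import r,vision; from h import *; from plan import *
s=r.get_state(); print(s['tcp_pos'],s['eef_rot'])
plan(s['tcp_pos'],s['eef_rot'],[.6608,-.114,.30],[-177,.03,-90.6],8,-1)
a=vision.capture("side"); t=vision.capture("top"); np.savez("s3.npz",**a); np.savez("t3.npz",**t)
p=[cv2.resize(c["frame"][v:v+150,u:u+100],None,fx=4,fy=4,interpolation=2) for c,u,v in((a,310,140),(t,330,120))]
cv2.imwrite("pics/g2.png",np.hstack(p))
E
```

```text
time_s: 7.4
tcp_pos: [0.516, 0.1291, 0.3017]
eef_rot: [-179.0, -0.0, -101.1]
contact_force: [0.0, -0.4, -1.8]
gripper_width: 0.022
gripper_force: 39.7
time_s: 8.2
tcp_pos: [0.5735, 0.0075, 0.3098]
eef_rot: [-178.1, -0.2, -95.6]
contact_force: [0.6, 0.6, -2.1]
gripper_width: 0.0219
gripper_force: 39.7
time_s: 9.0
tcp_pos: [0.6312, -0.1139, 0.3176]
eef_rot: [-177.2, -0.4, -90.2]
contact_force: [0.0, 0.4, -2.2]
gripper_width: 0.0221
gripper_force: 39.7
[ 0.63120886 -0.1139406   0.31764071] [-177.1770012    -0.39992405  -90.18627272]
[[[0,-0.18,0.12,0.01,-0.01,0.01,-1.0],[0,-0.18,0.12,0.01,-0.01,0.01,-1.0],[0,-0.18,0.12,0.01,-0.01,0.01,-1.0],[0,-0.18,0.12,0.01,-0.01,0.01,-1.0],[0,-0.18,0.12,0.01,-0.01,0.01,-1.0],[0,-0.18,0.12,0.01,-0.01,0.01,-1.0],[0,-0.18,0.12,0.01,-0.01,0.01,-1.0],[0,-0.18,0.12,0.01,-0.01,0.01,-1.0]]]
max 0.18
```

View pics/g2.png

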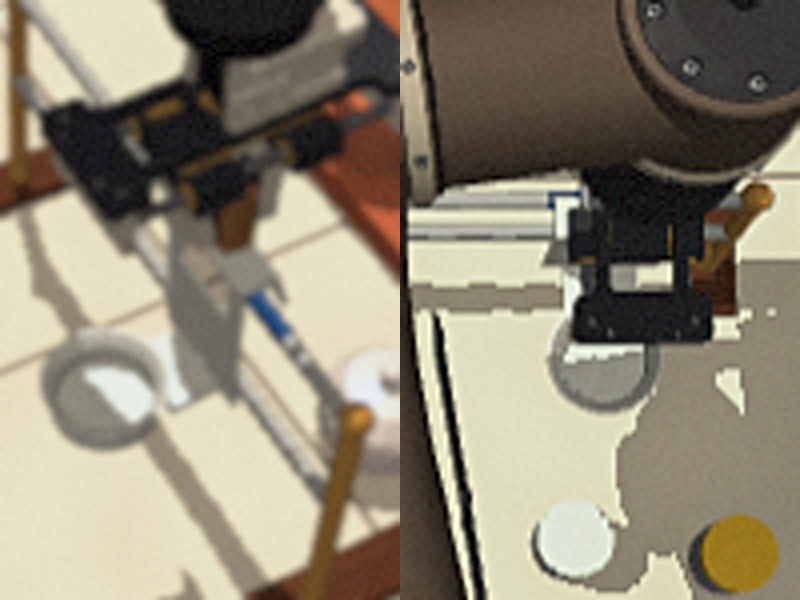

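The side crop shows the carrier held upright in front of the rail, hooks above it, with the blue paint at (265, 310) between them. In the top crop the cup rim spans columns 548–660 with its bottom at row 410.

```bash
python3 - <<'E'
from h import *
t=load("t3.npz");s=load("s3.npz"); np.set_printoptions(precision=4,suppress=True)
print(atz(t,381,208.5,.195),atz(s,310+103/4,140+390/4,.195))
for c in(t,s):
    P,C=cloud(c); Q=P[(P[:,2]>.183)&(P[:,2]<.205)&(P[:,0]<.6)&(P[:,0]>.48)&(abs(P[:,1]+.115)<.06)]
    print(len(Q),Q.min(0),Q.max(0),np.median(Q,0))
E
```

```text
[ 0.5595 -0.1161  0.195 ] [ 0.5532 -0.1217  0.195 ]
177 [ 0.52   -0.1545  0.1835] [ 0.5881 -0.0778  0.1993] [ 0.5418 -0.1106  0.193 ]
340 [ 0.5191 -0.1538  0.1831] [ 0.5968 -0.0757  0.2003] [ 0.5655 -0.1013  0.1929]
```

```bash
python3 -m pendant '[[[0,-0.18,0.12,0,-0.08,0.1,-1],[0,-0.18,0.12,0,0,0,-1],[0,-0.18,0.12,0,0,0,-1],[0,-0.18,0.12,0,0,0,-1],[0,-0.18,0.12,0,0,0,-1],[0,-0.18,0.12,0,0,0,-1],[0,-0.18,0.12,0,0,0,-1],[0,-0.18,0.12,0,0,0,-1]]]'
python3 -m pendant '[[[0,0,0,0,0,0,-1],[0,0,0.3,0,0,0,-1],[0,0,0.3,0,0,0,-1],[0,0,0.3,0,0,0,-1],[0,0,0.3,0,0,0,-1],[0,0,0.2,0,0,0,-1],[0,0,0,0,0,0,-1],[0,0,0,0,0,0,-1]]]'
python3 - <<'E'
from plant import r,vision; from h import *
s=r.get_state(); print(s['tcp_pos'],s['eef_rot'],s['contact_force'])
a=vision.capture("side"); np.savez("s4.npz",**a)
crop(a,330,170,100,75,8,"pics/g3.png")
E
```

```text
time_s: 9.9
tcp_pos: [0.6613, -0.1135, 0.2994]
eef_rot: [-177.2, -0.1, -90.6]
contact_force: [-0.5, 0.7, -2.3]
gripper_width: 0.022
gripper_force: 39.9
time_s: 10.7
tcp_pos: [0.6626, -0.1144, 0.2762]
eef_rot: [-176.9, -0.2, -90.6]
contact_force: [-6.8, 1.8, 19.9]
gripper_width: 0.0219
gripper_force: 40.0
[ 0.66260102 -0.11440233  0.27616094] [-1.76922761e+02 -1.76138657e-01 -9.05502651e+01] [-6.82776814  1.84096111 19.85726834]
```

View pics/g3.png

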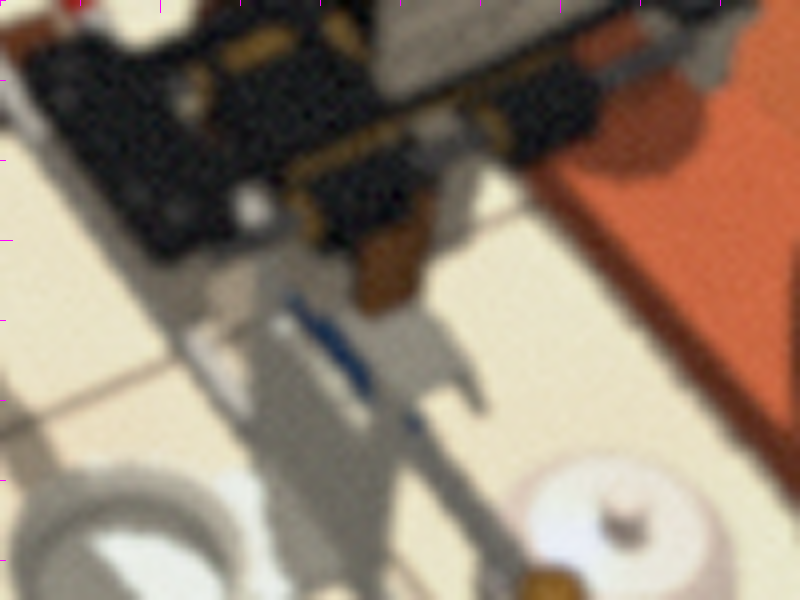

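The side crop shows the hooks over the rail but still high, and the plate's lower edge resting on the lower bar near (215, 385). The force confirms it: Fx is negative and Fz about +20. The 3° pre-tilt pushed the plate's foot into the lower bar, so I'll lift, level the carrier and lower again.

```bash
python3 -m pendant '[[[0,0,-0.7,0,0,0,-1],[0,0,0,-0.36,0,0,-1],[0,0,0,-0.36,0,0,-1],[0,0,0,0,0,0,-1],[0,0,0.2,0,0,0,-1],[0,0,0.2,0,0,0,-1],[0,0,0.2,0,0,0,-1],[0,0,0,0,0,0,-1]]]'
python3 -m pendant '[[[0,0,0.2,0,0,0,-1],[0,0,0.2,0,0,0,-1],[0,0,0,0,0,0,-1],[0,0,0,0,0,0,-1],[0,0,0,0,0,0,-1],[0,0,0,0,0,0,-1],[0,0,0,0,0,0,-1],[0,0,0,0,0,0,-1]]]'
```

```text
time_s: 11.55
tcp_pos: [0.6611, -0.1136, 0.2726]
eef_rot: [179.9, -0.1, -90.6]
contact_force: [0.1, 0.5, -2.1]
gripper_width: 0.022
gripper_force: 39.9
time_s: 12.35
tcp_pos: [0.6616, -0.1136, 0.2657]
eef_rot: [180.0, -0.1, -90.6]
contact_force: [-0.3, 0.2, -1.7]
gripper_width: 0.0216
gripper_force: 39.9
```

```bash
python3 -m pendant '[[[0,0,0.15,0,0,0,-1],[0,0,0.15,0,0,0,-1],[0,0,0.15,0,0,0,-1],[0,0,0,0,0,0,-1],[0,0,0,0,0,0,-1],[0,0,0,0,0,0,-1],[0,0,0,0,0,0,-1],[0,0,0,0,0,0,-1]]]'
```

```text
time_s: 13.15
tcp_pos: [0.6617, -0.1137, 0.2568]
eef_rot: [180.0, -0.1, -90.6]
contact_force: [-0.6, -0.3, -2.9]
gripper_width: 0.0217
gripper_force: 39.9
```

```bash
python3 -m pendant '[[[0,0,0.1,0,0,0,-1],[0,0,0.1,0,0,0,-1],[0,0,0.05,0,0,0,-1],[0,0,0,0,0,0,-1],[0,0,0,0,0,0,-1],[0,0,0,0,0,0,-1],[0,0,0,0,0,0,-1],[0,0,0,0,0,0,-1]]]'
```

```text
time_s: 13.95
tcp_pos: [0.6616, -0.1137, 0.2516]
eef_rot: [180.0, -0.1, -90.6]
contact_force: [0.1, -0.4, -1.4]
gripper_width: 0.0217
gripper_force: 39.9
```

```bash
python3 -m pendant '[[[0,0,0.05,0,0,0,-1],[0,0,0.05,0,0,0,-1],[0,0,0,0,0,0,-1],[0,0,0,0,0,0,-1],[0,0,0,0,0,0,-1],[0,0,0,0,0,0,-1],[0,0,0,0,0,0,-1],[0,0,0,0,0,0,-1]]]'
```

```text
time_s: 14.75
tcp_pos: [0.6616, -0.1137, 0.2515]
eef_rot: [-180.0, -0.1, -90.6]
contact_force: [-4.7, 2.5, 8.3]
gripper_width: 0.022
gripper_force: 39.9
```

```bash
python3 -m pendant '[[[-0.1,0,-0.04,0,0,0,-1],[-0.3,0,0,0,0,0,-1],[-0.5,0,0,0,0,0,-1],[-0.6,0,0,0,0,0,-1],[-0.6,0,0,0,0,0,-1],[-0.6,0,0,0,0,0,-1],[-0.6,0,0,0,0,0,-1],[-0.6,0,0,0,0,0,-1]]]'
python3 -c "
from plant import r; print(r.get_state()['moment'])"
```

```text
time_s: 15.55
tcp_pos: [0.6631, -0.0359, 0.2515]
eef_rot: [-179.9, -0.2, -90.6]
contact_force: [0.0, -6.0, 5.3]
gripper_width: 0.0216
gripper_force: 39.9
[-1.77284719 -0.15418472 -0.04087588]
```

```bash
python3 -m pendant '[[[-0.6,0,0,0,0,0,-1],[-0.6,0,0,0,0,0,-1],[-0.6,0,0,0,0,0,-1],[-0.6,0,0,0,0,0,-1],[-0.6,0,0,0,0,0,-1],[-0.6,0,0,0,0,0,-1],[-0.5,0,0,0,0,0,-1],[-0.4,0,0,0,0,0,-1]]]'
python3 -m pendant '[[[0,0,0,0,0,0,-1],[0,0,0,0,0,0,-1],[0,0,0,0,0,0,-1],[0,0,0,0,0,0,-1],[0,0,0,0,0,0,-1],[0,0,0,0,0,0,-1],[0,0,0,0,0,0,-1],[0,0,0,0,0,0,-1]]]'
python3 - <<'E'
from plant import r,vision; from h import *
a=vision.capture("side"); t=vision.capture("top"); np.savez("s5.npz",**a); np.savez("t5.npz",**t)
p=[cv2.resize(c["frame"][v:v+120,u:u+80],None,fx=5,fy=5,interpolation=2) for c,u,v in((a,290,130),(t,280,130))]
cv2.imwrite("pics/g4.png",np.hstack(p))
for c in(t,a):
    P,C=cloud(c); Q=P[(P[:,2]>.115)&(P[:,2]<.145)&(P[:,0]<.625)&(P[:,0]>.5)&(abs(P[:,1]-.057)<.065)]
    print(len(Q),Q.min(0),Q.max(0),np.percentile(Q,2,0),np.percentile(Q,98,0))
E
```

```text
time_s: 16.35
tcp_pos: [0.664, 0.0542, 0.2516]
eef_rot: [-179.9, -0.2, -90.6]
contact_force: [-0.7, -5.8, 7.2]
gripper_width: 0.0217
gripper_force: 39.9
time_s: 17.15
tcp_pos: [0.664, 0.0552, 0.2515]
eef_rot: [-179.9, -0.0, -90.6]
contact_force: [-0.7, 0.8, 6.7]
gripper_width: 0.0218
gripper_force: 39.9
213 [0.54440158 0.01981419 0.11502609] [0.60621911 0.09622783 0.140374  ] [0.54614899 0.02003804 0.11531596] [0.60545209 0.09338102 0.13802072]
331 [0.54609073 0.01613497 0.11504909] [0.62332409 0.09399512 0.13747957] [0.54835986 0.01942487 0.11535589] [0.62072111 0.09047783 0.13610116]
```

View pics/g4.png

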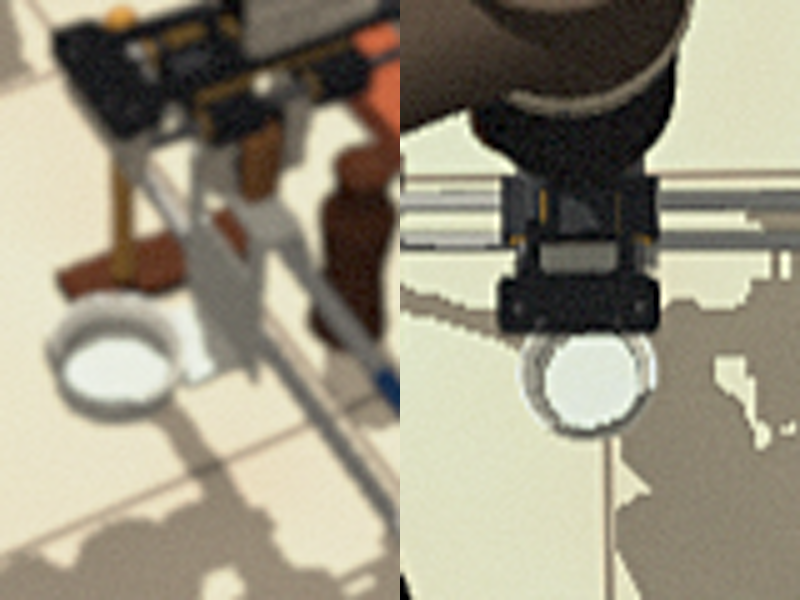

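The top crop shows the cup rim at columns 518–658 (centre 588, row 375) and its floor centred at (590, 380). The side crop shows the carrier riding the rail at (200, 250), clear of the mill.

```bash
python3 - <<'E'
from h import *
np.set_printoptions(precision=4,suppress=True)
t=load("t5.npz");s=load("s5.npz")
u=lambda a:280+(a-400+.5)/5-.5
v=lambda b:130+(b+.5)/5-.5
print(atz(t,u(588),v(372),.133),atz(t,u(590),v(380),.111))
print(atz(s,290+(113.5)/5-.5,130+(357.5)/5-.5,.133))
E
```

```text
[0.5852 0.056  0.133 ] [0.5845 0.0553 0.111 ]
[0.5801 0.0503 0.133 ]
```

```bash
python3 -m pendant '[[[-0.09,0,0,0,0,0,-1],[0,0.03,0,0.2,0,0,-1],[0,0.03,0,0.2,0,0,-1],[0,0.03,0,0.2,0,0,-1],[0,0,0,0,0,0,-1],[0,0,0,0,0,0,-1],[0,0,0,0,0,0,-1],[0,0,0,0,0,0,-1]]]'
```

```text
time_s: 18.05
tcp_pos: [0.6616, 0.0561, 0.2515]
eef_rot: [-177.6, -0.1, -90.6]
contact_force: [-2.4, -2.2, 8.0]
gripper_width: 0.0215
gripper_force: 39.9
```

```bash
python3 -m pendant '[[[0,0,0,0,0,0,-0.5],[0,0,0,0,0,0,-0.45],[0,0,0,0,0,0,-0.4],[0,0,0,0,0,0,-0.3],[0,0,0,0,0,0,0],[0,0,0,0,0,0,0.3],[0,0,0,0,0,0,0.3],[0,0,0,0,0,0,0.3]]]' 10
python3 -m pendant '[[[0,0,-0.3,0,0,0,0.3],[0,0,-0.7,0,0,0,0.3],[0,0,-1,0,0,0,0.3],[0,0,-1,0,0,0,0.3],[0,0,-1,0,0,0,0.3],[0,1,-0.5,-0.2,0,0,0.3],[0,1,0,-0.2,0,0,0.3],[0,1,0,-0.2,0,0,0.3]]]'
```

```text
time_s: 18.85
tcp_pos: [0.6616, 0.0561, 0.2501]
eef_rot: [-177.6, -0.1, -90.6]
contact_force: [-0.2, 0.3, 0.5]
gripper_width: 0.055
gripper_force: 0.0
time_s: 19.65
tcp_pos: [0.5965, 0.0568, 0.3396]
eef_rot: [180.0, -0.0, -90.6]
contact_force: [0.3, -0.9, -0.3]
gripper_width: 0.0571
gripper_force: 0.0
```

```bash
python3 - <<'E'
from plan import *
plan([.5965,.0568,.34],[180,0,-90.6],[.548,-.345,.20],[180,0,-.6],24,1)
E
```

```text
[[[0.84,0.09,0.29,0,0,-0.94,1.0],[0.83,0.15,0.29,0,0,-0.94,1.0],[0.82,0.2,0.29,0,0,-0.94,1.0],[0.8,0.25,0.29,0,0,-0.94,1.0],[0.79,0.31,0.29,0,0,-0.94,1.0],[0.76,0.36,0.29,0,0,-0.94,1.0],[0.74,0.41,0.29,0,0,-0.94,1.0],[0.71,0.45,0.29,0,0,-0.94,1.0]]]
[[[0.68,0.5,0.29,0,0,-0.94,1.0],[0.65,0.54,0.29,0,0,-0.94,1.0],[0.61,0.58,0.29,0,0,-0.94,1.0],[0.57,0.62,0.29,0,0,-0.94,1.0],[0.53,0.66,0.29,0,0,-0.94,1.0],[0.48,0.69,0.29,0,0,-0.94,1.0],[0.44,0.72,0.29,0,0,-0.94,1.0],[0.39,0.75,0.29,0,0,-0.94,1.0]]]
[[[0.34,0.77,0.29,0,0,-0.94,1.0],[0.29,0.79,0.29,0,0,-0.94,1.0],[0.24,0.81,0.29,0,0,-0.94,1.0],[0.18,0.82,0.29,0,0,-0.94,1.0],[0.13,0.83,0.29,0,0,-0.94,1.0],[0.07,0.84,0.29,0,0,-0.94,1.0],[0.02,0.84,0.29,0,0,-0.94,1.0],[-0.04,0.84,0.29,0,0,-0.94,1.0]]]
max 0.94
```

```bash
python3 -m pendant '[[[0.84,0.09,0,0,0,-0.94,1],[0.83,0.15,0,0,0,-0.94,1],[0.82,0.2,0,0,0,-0.94,1],[0.8,0.25,0,0,0,-0.94,1],[0.79,0.31,0,0,0,-0.94,1],[0.76,0.36,0,0,0,-0.94,1],[0.74,0.41,0,0,0,-0.94,1],[0.71,0.45,0,0,0,-0.94,1]]]'
python3 -m pendant '[[[0.68,0.5,0,0,0,-0.94,1],[0.65,0.54,0,0,0,-0.94,1],[0.61,0.58,0,0,0,-0.94,1],[0.57,0.62,0,0,0,-0.94,1],[0.53,0.66,0,0,0,-0.94,1],[0.48,0.69,0,0,0,-0.94,1],[0.44,0.72,0,0,0,-0.94,1],[0.39,0.75,0,0,0,-0.94,1]]]'
python3 -m pendant '[[[0.34,0.77,0.85,0,0,-0.94,1],[0.29,0.79,0.85,0,0,-0.94,1],[0.24,0.81,0.85,0,0,-0.94,1],[0.18,0.82,0.85,0,0,-0.94,1],[0.13,0.83,0.85,0,0,-0.94,1],[0.07,0.84,0.85,0,0,-0.94,1],[0.02,0.84,0.85,0,0,-0.94,1],[-0.04,0.84,0.85,0,0,-0.94,1]]]'
python3 - <<'E'
from plant import r,vision; from h import *
a=vision.capture("side"); t=vision.capture("top"); np.savez("s6.npz",**a); np.savez("t6.npz",**t)
p=[cv2.resize(c["frame"][v:v+60,u:u+80],None,fx=10,fy=10,interpolation=2)[:,:] for c,u,v in((t,280,155),)]
q=cv2.resize(a["frame"][130:210,280:380],None,fx=5,fy=5,interpolation=2)
q2=cv2.resize(a["frame"][260:400,320:460],None,fx=2,fy=2,interpolation=2)
pp=cv2.resize(p[0],(533,400)); q=cv2.resize(q,(400,320))
im=np.zeros((600,800,3),np.uint8); im[:200+120,:400]=q; im[:280,420:700]=q2; p3=cv2.resize(t["frame"][160:216,280:380],None,fx=5,fy=5,interpolation=2); im[320:600,:500]=p3
cv2.imwrite("pics/g5.png",im)
E
```

```text
time_s: 20.45
tcp_pos: [0.5808, -0.0776, 0.3396]
eef_rot: [180.0, -0.0, -60.4]
contact_force: [0.2, 0.3, -0.1]
gripper_width: 0.0875
gripper_force: 0.0
time_s: 21.25
tcp_pos: [0.5652, -0.2115, 0.3398]
eef_rot: [179.9, -0.0, -30.3]
contact_force: [0.0, 0.2, 0.2]
gripper_width: 0.0876
gripper_force: 0.0
time_s: 22.05
tcp_pos: [0.5499, -0.3453, 0.2033]
eef_rot: [179.9, 0.0, -0.2]
contact_force: [0.1, 1.0, 0.3]
gripper_width: 0.0874
gripper_force: 0.0
```

View pics/g5.png

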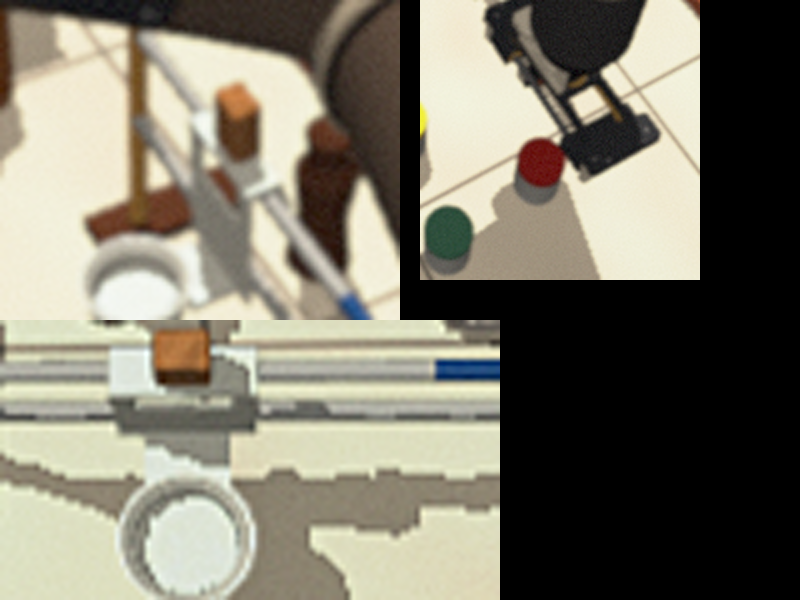

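The carrier hangs free. In the top crop its top plate spans columns 108–257 (centre 182.5, u≈316.1), against the red band's centre of u≈316.3. The cup rim is centred at about (187, 541). Next I'll locate the seat and the tin.

```bash
python3 - <<'E'
from h import *
from scipy.optimize import least_squares
np.set_printoptions(precision=4,suppress=True)
t=load("t6.npz");s=load("s6.npz")
u=lambda a:280+(a+.5)/5-.5
v=lambda b:160+(b-320+.5)/5-.5
print("rimsides",atz(t,u(117),v(541),.128),atz(t,u(256),v(541),.128),"floor",atz(t,u(191.5),v(545),.107),"plate",atz(t,u(182.5),v(370),.218))
for c in(t,s):
    P,C=cloud(c); Q=P[(P[:,2]>.1)&(P[:,2]<.15)&(P[:,0]<.64)&(P[:,0]>.54)&(abs(P[:,1]-.057)<.045)]
    F=Q[np.hypot(Q[:,0]-.588,Q[:,1]-.056)<.022]; print("floor",len(F),F.mean(0),np.linalg.lstsq(np.c_[F[:,:2]-F[:,:2].mean(0),np.ones(len(F))],F[:,2],rcond=None)[0])
    rm=Q[(Q[:,2]>.123)&(np.hypot(Q[:,0]-.588,Q[:,1]-.056)<.042)]
    f=least_squares(lambda p:np.hypot(rm[:,0]-p[0],rm[:,1]-p[1])-p[2],[.588,.056,.035],loss='soft_l1',f_scale=.002); print("rim",len(rm),f.x,rm.min(0),rm.max(0))
    hsv=cv2.cvtColor(C[None],cv2.COLOR_BGR2HSV)[0].astype(int)
    k=((hsv[:,0]<6)|(hsv[:,0]>174))&(hsv[:,1]>150)&(np.hypot(P[:,0]-.548,P[:,1]+.345)<.05)&(P[:,2]>.06)&(P[:,2]<.085)
    if k.sum()>10: Q=P[k]; print("tin",k.sum(),Q.mean(0),(Q.min(0)+Q.max(0))/2)
t0,s0=load("top0.npz"),load("side0.npz")
for c in(t0,s0):
    P,C=cloud(c); hsv=cv2.cvtColor(C[None],cv2.COLOR_BGR2HSV)[0].astype(int)
    Q=P[((hsv[:,0]<6)|(hsv[:,0]>174))&(hsv[:,1]>150)&(np.hypot(P[:,0]-.548,P[:,1]+.345)<.04)&(P[:,2]>.064)&(P[:,2]<.08)]; print("tin0",len(Q),Q.mean(0),(Q.min(0)+Q.max(0))/2)
E
```

```text
rimsides [0.5872 0.0963 0.128 ] [0.5862 0.0176 0.128 ] floor [0.5881 0.0545 0.107 ] plate [0.6634 0.0566 0.218 ]
floor 182 [0.588  0.056  0.1086] [ 0.0417 -0.0353  0.1086]
rim 224 [0.5856 0.0575 0.0353] [0.5481 0.0198 0.1231] [0.6242 0.0964 0.1379]
tin 66 [ 0.5321 -0.3476  0.073 ] [ 0.5328 -0.3468  0.0727]
floor 148 [0.5878 0.0571 0.1084] [0.0403 0.0193 0.1084]
rim 204 [0.5865 0.0545 0.0358] [0.5483 0.0159 0.123 ] [0.6257 0.0956 0.1348]
tin 407 [ 0.5461 -0.3477  0.0727] [ 0.5474 -0.347   0.0703]
tin0 260 [ 0.5486 -0.3427  0.0732] [ 0.5493 -0.3434  0.0721]
tin0 424 [ 0.5461 -0.3471  0.0726] [ 0.5471 -0.3466  0.0712]
```

```bash
python3 -m pendant '[[[-0.12,0,0.9,0,0,0,1],[0,0,1,0,0,0,1],[0,0,1,0,0,0,1],[0,0,1,0,0,0,1],[0,0,1,0,0,0,1],[0,0,1,0,0,0,1],[0,0,0.9,0,0,0,1],[0,0,0.7,0,0,0,1]]]'
python3 -m pendant '[[[0,0,0,0,0,0,0.6],[0,0,0,0,0,0,0.4],[0,0,0,0,0,0,0.2],[0,0,0,0,0,0,-1],[0,0,0,0,0,0,-1],[0,0,0,0,0,0,-1],[0,0,0,0,0,0,-1],[0,0,0,0,0,0,-1]]]' 25
python3 -m pendant '[[[0,0,-0.3,0,0,0,-1],[0,0,-0.7,0,0,0,-1],[0,0,-1,0,0,0,-1],[0,0,-1,0,0,0,-1],[0,0,-1,0,0,0,-1],[0,0,-1,0,0,0,-1],[0,0,-1,0,0,0,-1],[0,0,-1,0,0,0,-1]]]' 25
python3 - <<'E'
from plant import r; from plan import *
s=r.get_state(); R=Ro.from_euler('y',-2.5,degrees=True)*Ro.from_euler('xyz',[180,0,-.6],degrees=True)
print(R.as_euler('xyz',degrees=True)); plan(s['tcp_pos'],s['eef_rot'],[.5875,.0565,.24],R.as_euler('xyz',degrees=True),24,-1)
E
```

```text
time_s: 22.95
tcp_pos: [0.5482, -0.3446, 0.0532]
eef_rot: [179.9, 0.0, -0.4]
contact_force: [-0.9, 0.1, -0.1]
gripper_width: 0.0875
gripper_force: 0.0
time_s: 23.75
tcp_pos: [0.5484, -0.3453, 0.0539]
eef_rot: [179.9, -0.0, -0.3]
contact_force: [-0.6, 2.2, 5.5]
gripper_width: 0.0545
gripper_force: 25.0
time_s: 24.55
tcp_pos: [0.5478, -0.3451, 0.1948]
eef_rot: [179.9, 0.0, -0.4]
contact_force: [-0.0, -0.5, -1.6]
gripper_width: 0.0544
gripper_force: 25.0
[-179.97380391   -2.49986284   -0.60057157]
[[[0.08,-0.84,-0.1,0,0.03,0,-1.0],[0.08,-0.84,-0.1,0,0.03,0,-1.0],[0.08,-0.84,-0.09,0,0.03,0,-1.0],[0.08,-0.84,-0.09,0,0.03,0,-1.0],[0.08,-0.84,-0.09,0,0.03,0,-1.0],[0.08,-0.84,-0.09,0,0.03,0,-1.0],[0.08,-0.84,-0.09,0,0.03,0,-1.0],[0.08,-0.84,-0.09,0,0.03,0,-1.0]]]
[[[0.08,-0.84,-0.09,0,0.03,0,-1.0],[0.08,-0.84,-0.09,0,0.03,0,-1.0],[0.08,-0.84,-0.09,0,0.03,0,-1.0],[0.08,-0.84,-0.09,0,0.03,0,-1.0],[0.08,-0.84,-0.09,0,0.03,0,-1.0],[0.08,-0.84,-0.09,0,0.03,0,-1.0],[0.08,-0.84,-0.09,0,0.03,0,-1.0],[0.08,-0.84,-0.09,0,0.03,0,-1.0]]]
[[[0.08,-0.84,-0.09,0,0.03,0,-1.0],[0.08,-0.84,-0.09,0,0.03,0,-1.0],[0.08,-0.84,-0.09,0,0.03,0,-1.0],[0.08,-0.84,-0.09,0,0.03,0,-1.0],[0.08,-0.84,-0.09,0,0.03,0,-1.0],[0.08,-0.84,-0.09,0,0.03,0,-1.0],[0.08,-0.84,-0.09,0,0.03,0,-1.0],[0.08,-0.84,-0.09,0,0.03,0,-1.0]]]
max 0.84
```

```bash
python3 -m pendant '[[[0.08,-0.84,-0.3,0,0.03,0,-1],[0.08,-0.84,-0.3,0,0.03,0,-1],[0.08,-0.84,-0.3,0,0.03,0,-1],[0.08,-0.84,-0.3,0,0.03,0,-1],[0.08,-0.84,-0.3,0,0.03,0,-1],[0.08,-0.84,-0.3,0,0.03,0,-1],[0.08,-0.84,-0.3,0,0.03,0,-1],[0.08,-0.84,-0.3,0,0.03,0,-1]]]'
python3 -m pendant '[[[0.08,-0.84,-0.09,0,0.03,0,-1],[0.08,-0.84,-0.09,0,0.03,0,-1],[0.08,-0.84,-0.09,0,0.03,0,-1],[0.08,-0.84,-0.09,0,0.03,0,-1],[0.08,-0.84,-0.09,0,0.03,0,-1],[0.08,-0.84,-0.09,0,0.03,0,-1],[0.08,-0.84,-0.09,0,0.03,0,-1],[0.08,-0.84,-0.09,0,0.03,0,-1]]]'
python3 -m pendant '[[[0.08,-0.84,0,0,0.03,0,-1],[0.08,-0.84,0,0,0.03,0,-1],[0.08,-0.84,0,0,0.03,0,-1],[0.08,-0.84,0,0,0.03,0,-1],[0.08,-0.84,0,0,0.03,0,-1],[0.08,-0.84,0,0,0,0,-1],[0.08,-0.84,0,0,0,0,-1],[0.08,-0.84,0,0,0,0,-1]]]'
python3 -m pendant '[[[0,0,0,0,0,0,-1],[0,0,0,0,0,0,-1],[0,0,0,0,0,0,-1],[0,0,0,0,0,0,-1],[0,0,0,0,0,0,-1],[0,0,0,0,0,0,-1],[0,0,0,0,0,0,-1],[0,0,0,0,0,0,-1]]]'
python3 - <<'E'
from plant import r,vision; from h import *; from plan import *
s=r.get_state(); print(s['tcp_pos'],s['eef_rot'])
plan(s['tcp_pos'],s['eef_rot'],[.5857,.0565,.19],s['eef_rot'],8,-1)
a=vision.capture("side"); np.savez("s7.npz",**a); P,C=cloud(a)
hsv=cv2.cvtColor(C[None],cv2.COLOR_BGR2HSV)[0].astype(int)
k=((hsv[:,0]<6)|(hsv[:,0]>174))&(hsv[:,1]>130)&(np.hypot(P[:,0]-.587,P[:,1]-.056)<.05)&(P[:,2]>.2)
Q=P[k]; print("lid",k.sum(),Q.mean(0),Q.min(0),Q.max(0))
crop(a,270,100,100,75,8,"pics/g6.png")
E
```

```text
time_s: 25.35
tcp_pos: [0.5615, -0.2091, 0.2414]
eef_rot: [179.9, -0.9, -0.3]
contact_force: [0.6, 0.6, -1.2]
gripper_width: 0.0545
gripper_force: 25.0
time_s: 26.15
tcp_pos: [0.5745, -0.0749, 0.2558]
eef_rot: [179.9, -1.9, -0.3]
contact_force: [-0.5, 0.5, -2.2]
gripper_width: 0.0547
gripper_force: 25.0
time_s: 26.95
tcp_pos: [0.5883, 0.0594, 0.2559]
eef_rot: [179.9, -2.5, -0.3]
contact_force: [-0.6, -0.4, -1.5]
gripper_width: 0.0547
gripper_force: 25.0
time_s: 27.75
tcp_pos: [0.5883, 0.0579, 0.2558]
eef_rot: [179.9, -2.5, -0.4]
contact_force: [0.4, 0.4, -1.1]
gripper_width: 0.0549
gripper_force: 25.0
[0.58825082 0.05786791 0.25581755] [179.93255705  -2.48492147  -0.35887098]
[[[-0.03,0.01,0.41,0,0,0,-1.0],[-0.03,0.01,0.41,0,0,0,-1.0],[-0.03,0.01,0.41,0,0,0,-1.0],[-0.03,0.01,0.41,0,0,0,-1.0],[-0.03,0.01,0.41,0,0,0,-1.0],[-0.03,0.01,0.41,0,0,0,-1.0],[-0.03,0.01,0.41,0,0,0,-1.0],[-0.03,0.01,0.41,0,0,0,-1.0]]]
max 0.41
lid 38 [0.5785328  0.05102288 0.31863401] [0.54769694 0.01509578 0.26342485] [0.6144313  0.08731888 0.47736581]
```

View pics/g6.png

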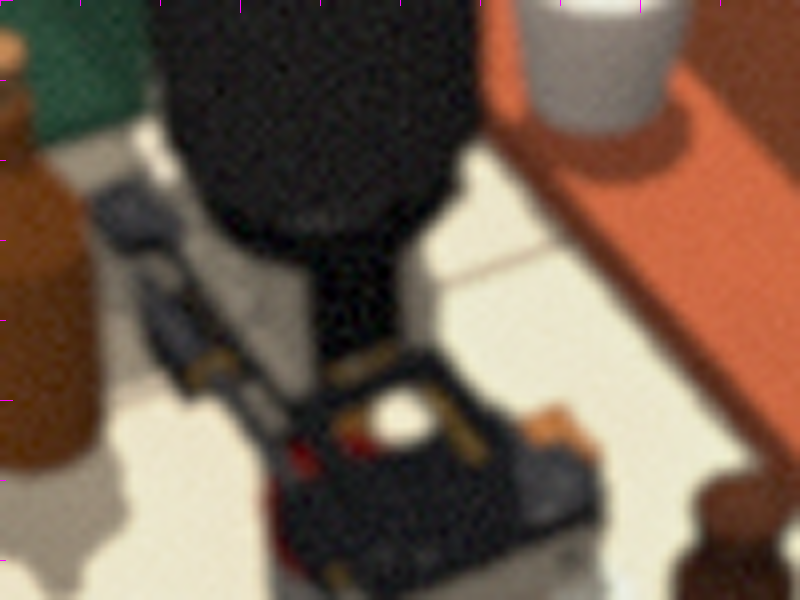

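The crop is mostly the gripper body and wrist, with the carrier's orange grip visible at (550, 430), clear behind the gripper. I'll lower the tin towards the seat and watch the forces.

```bash
python3 -m pendant '[[[-0.04,0.01,0.6,0,0,0,-1],[-0.04,0.01,0.7,0,0,0,-1],[-0.04,0.01,0.7,0,0,0,-1],[-0.04,0.01,0.7,0,0,0,-1],[-0.04,0.01,0.6,0,0,0,-1],[-0.04,0.01,0.4,0,0,0,-1],[-0.04,0.01,0.3,0,0,0,-1],[-0.04,0,0.2,0,0,0,-1]]]'
python3 -m pendant '[[[0,0,0,0,0,0,-1],[0,0,0,0,0,0,-1],[0,0,0.1,0,0,0,-1],[0,0,0.1,0,0,0,-1],[0,0,0,0,0,0,-1],[0,0,0,0,0,0,-1],[0,0,0,0,0,0,-1],[0,0,0,0,0,0,-1]]]'
```

```text
time_s: 28.6
tcp_pos: [0.5855, 0.0565, 0.1711]
eef_rot: [179.9, -2.5, -0.3]
contact_force: [-0.4, -0.2, -1.0]
gripper_width: 0.0545
gripper_force: 25.0
time_s: 29.4
tcp_pos: [0.5857, 0.0565, 0.1677]
eef_rot: [179.9, -2.5, -0.3]
contact_force: [-0.7, 1.0, -1.0]
gripper_width: 0.0545
gripper_force: 25.0
```

```bash
python3 -m pendant '[[[0,0,0.1,0,0,0,-1],[0,0,0.08,0,0,0,-1],[0,0,0,0,0,0,-1],[0,0,0,0,0,0,-1],[0,0,0,0,0,0,-1],[0,0,0,0,0,0,-1],[0,0,0,0,0,0,-1],[0,0,0,0,0,0,-1]]]'
python3 -m pendant '[[[0,0,0.08,0,0,0,-1],[0,0,0,0,0,0,-1],[0,0,0,0,0,0,-1],[0,0,0,0,0,0,-1],[0,0,0,0,0,0,-1],[0,0,0,0,0,0,-1],[0,0,0,0,0,0,-1],[0,0,0,0,0,0,-1]]]'
```

```text
time_s: 30.2
tcp_pos: [0.5858, 0.0565, 0.164]
eef_rot: [179.9, -2.5, -0.3]
contact_force: [0.5, -0.1, -1.2]
gripper_width: 0.0547
gripper_force: 25.0
time_s: 31.0
tcp_pos: [0.5859, 0.0565, 0.1624]
eef_rot: [179.9, -2.5, -0.3]
contact_force: [-0.3, 0.5, -1.4]
gripper_width: 0.0545
gripper_force: 25.0
```

```bash
python3 -m pendant '[[[0,0,0.08,0,0,0,-1],[0,0,0,0,0,0,-1],[0,0,0,0,0,0,-1],[0,0,0,0,0,0,-1],[0,0,0,0,0,0,-1],[0,0,0,0,0,0,-1],[0,0,0,0,0,0,-1],[0,0,0,0,0,0,-1]]]'
python3 -m pendant '[[[0,0,0.05,0,0,0,-1],[0,0,0,0,0,0,-1],[0,0,0,0,0,0,-1],[0,0,0,0,0,0,-1],[0,0,0,0,0,0,-1],[0,0,0,0,0,0,-1],[0,0,0,0,0,0,-1],[0,0,0,0,0,0,-1]]]'
```

```text
time_s: 31.8
tcp_pos: [0.586, 0.0565, 0.1609]
eef_rot: [179.9, -2.5, -0.3]
contact_force: [0.3, -0.0, -1.3]
gripper_width: 0.0543
gripper_force: 25.0
time_s: 32.6
tcp_pos: [0.5862, 0.0565, 0.1599]
eef_rot: [179.9, -2.5, -0.3]
contact_force: [2.5, 0.5, 0.4]
gripper_width: 0.0546
gripper_force: 25.0
```

```bash
python3 -m pendant '[[[0,0,0.03,0,0,0,-1],[0,0,0,0,0,0,-1],[0,0,0,0,0,0,-1],[0,0,0,0,0,0,-1],[0,0,0,0,0,0,0.27],[0,0,0,0,0,0,0.3],[0,0,0,0,0,0,0.35],[0,0,0,0,0,0,0.4]]]' 10
python3 -m pendant '[[[0,0,0,0,0,0,0.6],[0,0,0,0,0,0,0.8],[0,0,0,0,0,0,0.8],[0,0,-0.2,0,0,0,0.8],[0,0,-0.5,0,0,0,0.8],[0,0,-0.8,0,0,0,0.8],[0,0,-1,0,0,0,0.8],[0,0,-1,0,0,0,0.8]]]'
python3 -m pendant '[[[0,0,-1,0,0,0,0.8],[0,0,-1,0,0,0,0.8],[-0.5,0,-0.5,0,0,0,0.8],[-1,0,0,0,0,0,0.8],[-1,0,0,0,0,0,0.8],[-1,0,0,0,0,0,0.8],[-1,0,0,0,0,0,0.8],[-1,0,0,0,0,0,0.8]]]'
python3 -m pendant '[[[0,1,0,0,0,0,0.8],[0,1,0,0,0,0,0.8],[0,1,0,0,0,0,0.8],[0,1,0,0,0,0,0.8],[0,1,0,0,0,0,0.8],[0,1,0,0,0,0,0.8],[0,1,0,0,0,0,0.8],[0,1,0,0,0,0,0.8]]]'
python3 - <<'E'
from plant import r,vision; from h import *
np.set_printoptions(precision=4,suppress=True)
a=vision.capture("side"); t=vision.capture("top"); np.savez("s8.npz",**a); np.savez("t8.npz",**t)
for c in(t,a):
    P,C=cloud(c); hsv=cv2.cvtColor(C[None],cv2.COLOR_BGR2HSV)[0].astype(int)
    Q=P[((hsv[:,0]<6)|(hsv[:,0]>174))&(hsv[:,1]>130)&(np.hypot(P[:,0]-.587,P[:,1]-.056)<.045)&(P[:,2]>.17)&(P[:,2]<.2)]
    if len(Q)>20: print("lid",len(Q),Q.mean(0),(Q.min(0)+Q.max(0))/2,np.linalg.lstsq(np.c_[Q[:,:2]-Q[:,:2].mean(0),np.ones(len(Q))],Q[:,2],rcond=None)[0])
im=np.hstack([cv2.resize(c["frame"][v:v+150,u:u+100],None,fx=4,fy=4,interpolation=2) for c,u,v in((a,290,110),(t,270,120))]); cv2.imwrite("pics/g7.png",im)
E
```

```text
time_s: 33.4
tcp_pos: [0.5857, 0.0564, 0.1588]
eef_rot: [179.9, -2.4, -0.4]
contact_force: [0.7, -0.6, -0.3]
gripper_width: 0.0605
gripper_force: 0.0
time_s: 34.2
tcp_pos: [0.583, 0.0566, 0.2307]
eef_rot: [179.9, -2.5, -0.3]
contact_force: [-0.2, 0.3, 0.6]
gripper_width: 0.0788
gripper_force: 0.0
time_s: 35.0
tcp_pos: [0.4693, 0.0571, 0.2743]
eef_rot: [179.9, -2.5, -0.4]
contact_force: [0.4, 0.5, 0.5]
gripper_width: 0.0788
gripper_force: 0.0
time_s: 35.8
tcp_pos: [0.469, -0.1034, 0.2746]
eef_rot: [179.9, -2.5, -0.3]
contact_force: [0.4, 0.4, 0.3]
gripper_width: 0.0788
gripper_force: 0.0
lid 321 [0.5832 0.0574 0.1784] [0.5831 0.0572 0.1792] [0.0573 0.0047 0.1784]
lid 151 [0.5911 0.0454 0.1784] [0.591  0.0481 0.1777] [0.0646 0.0479 0.1784]
```

View pics/g7.png

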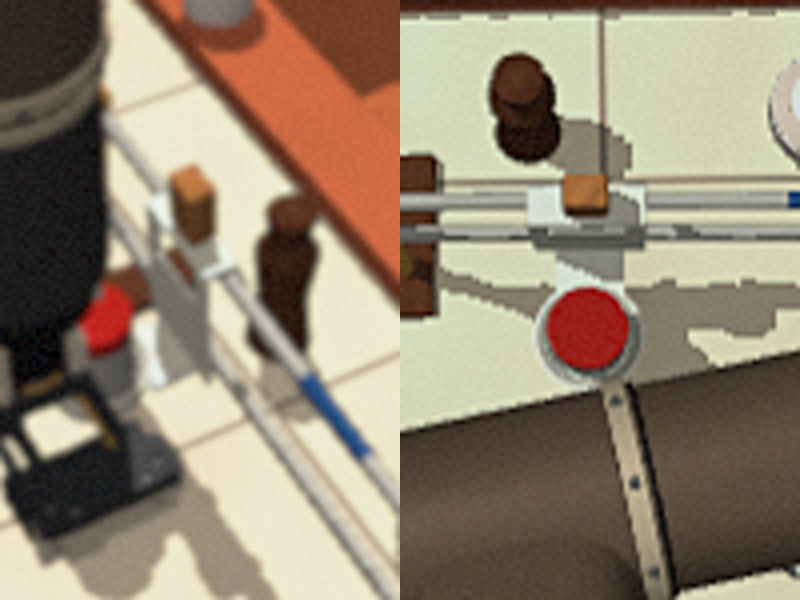

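The top view shows the red lid sitting in the cup at (588, 328), with the top plate still centred at column 586 (u≈316.1), which is on the band. Lid height is 0.178 m with a tilt of about 3°, so the tin is fully seated, and the robot is clear.

```bash
python3 -c "
from plant import r; print(r.close_job())"
```

```text
the job is handed in; nothing more can be done
None
```

The job is handed in at about 36 s: by the last camera views, the carrier hangs on the upper rail centred on the red band (within about 1 mm) with the red-lidded tin fully down in its seat. While hooking on, the carrier briefly pressed on the lower bar at about 20 N, and I lifted and re-lowered it. The robot is clear and I saw no sign of anything else being disturbed.

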